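# Clamp a cast facade panel in the glue-up jig

### The job

In the wooden glue-up jig, push the pink facade panel along its guides with a fingertip until it sits fully home against both green stops. Then push the clamp's red-knobbed lever over its dead point, towards the panel, until it snaps into lock and the clamp's foot is down on the panel. Push only: do not lift the panel, leave everything else on the table undisturbed, and finish clear of it all.

Things in the scene. Friction and masses are not known exactly. Their poses are not given: they have to be found in the camera images.
- jig: Glue-up jig: brown wooden board fixed to the table, 15 mm thick, x -130 to +70, y -155 to +175 mm. Origin: at table height, under the centre of the panel when home; z up. +x runs along the guides from the open end near the robot to the stops; +y towards the clamp. Aluminium rails along x, inner faces at y = -67 and +67, tops 24 mm above the table, guide the panel with 2 mm play each side.
- stops (a point): Point midway between the faces of the two green stop blocks, at the height of the panel's middle (x +42, y 0, z 23 mm in the jig). The blocks stand at y -45 and +45 mm, 28 mm wide, tops 39 mm above the table; their faces look to the jig's -x.
- panel_centre (a point): Centre of the loose pink facade panel with dark windows: 84 (jig x) x 130 (jig y) x 16 mm, 0.2 kg, flat on the board (underside 15, top 31 mm above the table). Axes as the jig's. Starts 28 to 52 mm short of home; slides to +x when its near edge (42 mm before the centre) is pushed. Home when its far edge touches both stops: centre then at x 0 of the jig, y 0 within 2 mm.
- lever_pivot (a point): Centre of the clamp lever's hinge, in the steel toggle clamp at the jig's +y side (x +10, y +137, z 50 mm in the jig; axis along the jig's x). Clamp housing: x -20 to +47, y +92 to +158 mm, up to 60 mm above the table. While open, its arm with the rubber foot stands up at y +75 to +117, to about 135 mm above the table; it swings down onto the panel as the lever is pushed over.
- knob (a point): Centre of the red ball knob (26 mm across) on the end of the clamp's steel lever (12 mm thick), 100 mm from the hinge.
- lever (a joint): Lever angle, rad. At 0 it leans back 0.75 from upright towards the jig's +y; grows as the knob is pushed up and over towards -y; upright at 0.75. Starts at 0, its open stop; a spring resists, up to some 8 N at the smooth knob near 0.35, then less. Dead point about 0.7: released before it, the lever springs back to 0; past it, it snaps to its stop at 0.95 = locked, foot on the panel.
- weight: Bystander: brass weight, 32 mm across, 56 mm high, standing on the jig's board at its -y side. Origin: centre of its underside.
- tinlet: Bystander: small paint tin with orange label, 38 mm across, 40 mm high, standing on the jig's board at its -y side. Origin: centre of its underside.
- glue: Bystander: white glue bottle with red cap, 56 mm across, 150 mm high. Origin: centre of its underside.
- offcut: Bystander: grey facade piece with windows, 70 x 100 x 16 mm, lying flat. Origin: centre of its underside.
- spatula: Bystander: spatula lying flat. Origin: its underside, near its middle.
- tray: Bystander: empty blue open tray, 130 x 170 x 50 mm. Origin: centre of its underside.
- paint: Bystander: blue paint tin, 66 mm across, 80 mm high. Origin: centre of its underside.
Things that resemble listed ones, but are neither listed nor needed, are in the scene too. What is shaped like the part that bears panel_centre but orange or yellow is not meant.

How it is judged:
On the way, in this order (a step that is already met when the one before it is completed fails the run):
1. the panel is pushed home against both stops, with the clamp still open (x of panel_centre in the frame of jig between -0.003 and 0.004 m and angle between the x axis of panel_centre and the x axis of jig, either way round below 0.05 rad and value of joint lever below 0.45 rad), for 0.2 s.
2. the lever is past its dead point and locked, with the panel home (x of panel_centre in the frame of jig between -0.003 and 0.004 m and angle between the x axis of panel_centre and the x axis of jig, either way round below 0.05 rad and value of joint lever above 0.88 rad), for 0.2 s.
At the end, for the whole second after the job is handed in: The panel lies flat within 3 mm of fully home against the stops and square to within 0.05 rad, and the lever reads above 0.88 rad (locked) (all of step 2 and z of panel_centre in the frame of jig below 0.029 m and angle between panel_centre's own z axis and vertical below 0.08 rad); the robot touches nothing.
It fails at once if the panel is lifted more than 6 mm off the board, or tipped (not (z of panel_centre in the frame of jig below 0.029 m) or angle between panel_centre's own z axis and vertical above 0.15 rad).
It fails at once if a bystander is moved more than 20 mm (distance of any of weight, tinlet, glue, offcut, spatula, tray, paint from where it was at the start of the episode above 0.02 m).
It also fails if it takes over 48 s, if anything falls off the work surface, if the arm or the gripper's body presses on something with over 40 N, if the wrist force passes 120 N, or if a joint passes its speed limit or range.

### The arm

A 6-joint arm with a two-finger parallel gripper is mounted at the origin on the work surface. World frame = base frame: x ahead of the robot, y to its left, z up, the work surface at z = 0. Lengths are in m, angles in rad, forces in N, time in s.
With the tool pointing down it reaches from about 0.425 to 0.95 m from the base axis. Payload 3.5 kg.
Tool frame: the origin (TCP) lies midway between the tips of the shut fingers; the grasp point (between the pads) lies 19 mm behind it; z points along the fingers, y is the line along which they close (so a half turn about z gives the same grasp; the last joint's range is limited). The gripper opens to 85 mm and grips with 20 to 120 N. Pads are 22 mm wide; open, the fingers measure 114 mm over their backs; the gripper's body (76 mm by 85 mm) begins 54 mm behind the grasp point. The pads swing forward as they close: fully open they stand 13 mm farther back than shut.
Start: joints at [-1.26, 0.286, 1.577, -0, 1.279, -0.15], TCP at [0.3, -0.605, 0.207] pointing down, gripper open.
Joint ranges: [-2.77, 2.77], [-0.9, 2.22], [0.21, 2.48], [-1.53, 4.67], [0.24, 2.81], [-2.84, 2.84]. Speed limits (rad/s): [2.79, 2.79, 3.14, 3.14, 3.14, 3.14].

### API

Orientations are given as a unit quaternion [x, y, z, w].
In Python, from plant import ctrl gives the robot as it stands.
- The arm moves only by the tool arm_command, never from a script. Its argument "steps" is one flat list of numbers, 5 for each row, row after row: the opening in per cent of the stroke, from 0 (shut) to 100 (fully open), then the shift along the tool's x, y, z each as a share of 25 mm, from -1 to 1, then the turn about the tool's z as a share of 0.1 rad, from -1 to 1. In form: [grip, tx, ty, tz, spin, grip, tx, ty, tz, spin, ...]. A call has 1 to 8 rows; each row shifts and turns the commanded pose from where the row before left it, along the tool's axes as they then stand; what a row does not reach is not made up. A row lasts 1/12 s, in which the tool goes at most 41.7 mm and 7.16 degrees, less where a joint would pass 70% of its speed; a pose out of reach is approached as far as the arm can. A call with a number of a shift or a turn outside -1 to 1 is refused whole. A call with a gripper value outside its range is refused whole. The fingers move at their own pace and stop on an object; "squeeze" is the grip in N (left out, the last holds). Time passes only in rows, so rows that do not move let the fingers close. It gives the time, the measured TCP pose, the force, the opening and the grip force at its end, in the units of the state.
- ctrl.get_state(): the state, without advancing time (a new reading comes with each control period).
- ctrl.read_camera(name): name is "scene" or "side" or "wrist"; returns the picture (420x560x3 uint8, red, green, blue); there is no depth.
- ctrl.camera_model(name): a dict with "intrinsics" (3x3 intrinsics, pixels), "rvec" (rotation vector, rad) and "tvec" (3), from world to camera coordinates, as OpenCV has them. Camera axes: x right, y down, z forward; pixel columns grow to the right and rows downward; lengths in m; the calibration is good to about 2 mm. A picture is of the moment at which its call begins: read the wrist's pose just before it. camera_model takes no time and is no camera call; for the wrist camera it gives the pose at the moment of the call.
- ctrl.sign_off(): hands the job in; it is judged then, once.
The state is a dict: "time": time; "qpos": joint angles; "dq": joint speeds; "joint_efforts": joint torques, N m; "eef_pos": TCP position; "tcp_rot": TCP orientation; "contact_force": force on the tool from outside, world axes, zero at the start; "wrist_torque": the same for the moment, N m; "opening": opening from 0.0 (shut) to 1.0 (fully open); "finger_force": force on a finger pad.
Only numpy, scipy, OpenCV 4.12 (cv2) and the standard library are available. Lean on these libraries where they do the work, as an engineer would, in place of code of your own. Each camera call takes 0.05 s, during which the arm holds its last target. There are 200 camera calls.

## Working session

There is one attempt and no reset: what is moved stays moved. The work goes in short steps, Python scripts to look and compute and a tool call to move; the robot and the scene stay as the last step left them, time stands still between calls to the robot, and variables do not carry over. Pictures are saved under pics/ and viewed, at most 10 in all, crops included, and the job is handed in when it is done.

Besides the shell and the picture viewer there is one more tool, called after "Emit:" as name(argument=value, ...), one argument or row to a line, values as JSON. arm_command: Moves the arm, as the interface text tells. Its arguments: {"type":"object","properties":{"steps":{"type":"array","items":{"type":"number"}},"squeeze":{"type":"number"}},"required":["steps"]}

```bash
mkdir -p pics; cat > h.py <<'E'
import numpy as np, cv2
from plant import ctrl
def P(m):
    R,_=cv2.Rodrigues(np.array(m["rvec"],float)); return np.array(m["intrinsics"],float),R,np.array(m["tvec"],float).reshape(3)
def ray(m,uv):
    K,R,t=P(m); d=R.T@np.linalg.solve(K,[uv[0],uv[1],1.]); return -R.T@t,d
def onz(m,uv,z):
    c,d=ray(m,uv); return c+d*(z-c[2])/d[2]
def proj(m,p):
    K,R,t=P(m); q=K@(R@np.array(p,float)+t); return q[:2]/q[2]
def tri(m1,a,m2,b):
    c1,d1=ray(m1,a);c2,d2=ray(m2,b)
    s=np.linalg.lstsq(np.c_[d1,-d2],c2-c1,rcond=None)[0]
    p,q=c1+s[0]*d1,c2+s[1]*d2; return (p+q)/2,np.linalg.norm(p-q)
E
python3 - <<'E'
from h import *
for n in("scene","side"):
    i=ctrl.read_camera(n); cv2.imwrite(f"pics/{n}0.png",i[:,:,::-1])
    c,_=ray(ctrl.camera_model(n),(280,210)); print(n,c)
s=ctrl.get_state();print(s["time"],s["eef_pos"],s["tcp_rot"])
E
```

```text
scene [ 1.1561876  -0.76663719  1.21132368]
side [0.11626422 0.98285075 1.04248109]
0.1 [ 0.29997583 -0.60395857  0.20575999] [ 9.73577312e-01  2.28355089e-01 -7.51511795e-05 -1.07909994e-03]
```

View pics/scene0.png

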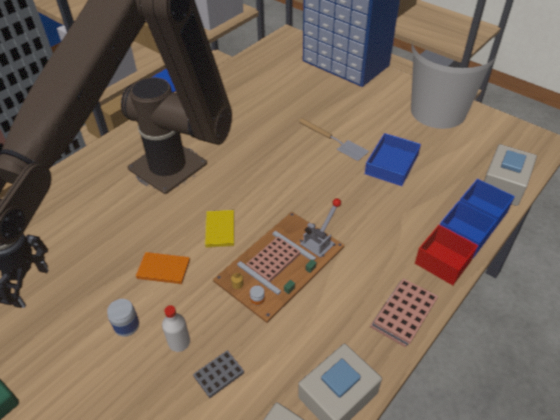

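View pics/side0.png

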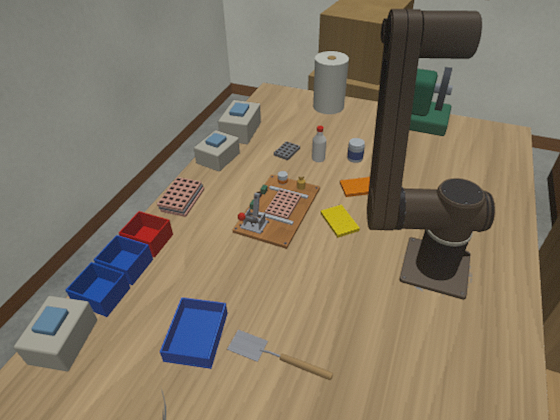

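The scene view shows the board with corners near (291,214), (343,248), (268,316) and (215,278), the red knob near (337,203), and green stops near (289,286) and (311,266). In the side view the board is around (278,210), with the knob near (242,217).

```bash
cat > loc.py <<'E'
from h import *
B={"scene":(205,205,355,325),"side":(225,165,330,255)}
out={}
for n in B:
    x0,y0,x1,y1=B[n]; m=ctrl.camera_model(n); im=cv2.imread(f"pics/{n}0.png"); 
    hsv=cv2.cvtColor(im,cv2.COLOR_BGR2HSV); 
    def mask(lo,hi,x0=x0-5,y0=y0-15,x1=x1,y1=y1):
        k=cv2.inRange(hsv,lo,hi); z=np.zeros_like(k); z[y0:y1,x0:x1]=k[y0:y1,x0:x1]; return z
    print(n,"board px",hsv[int(222),291] if n=="scene" else hsv[236,245], "table", hsv[330,240] if n=="scene" else hsv[300,300])
    for name,lo,hi in(("green",(60,80,20),(95,255,255)),("red",(0,190,90),(5,255,255))):
        _,_,st,c=cv2.connectedComponentsWithStats(mask(lo,hi))
        print(name,[(s[4],np.round(q,1).tolist()) for s,q in zip(st[1:],c[1:]) if s[4]>8])
    k=mask((5,130,60),(14,255,175)); k=cv2.morphologyEx(k,cv2.MORPH_OPEN,np.ones((2,2)))
    _,lab,st,_=cv2.connectedComponentsWithStats(cv2.morphologyEx(k,cv2.MORPH_CLOSE,np.ones((9,9))))
    i=1+np.argmax(st[1:,4]); pts=np.argwhere(lab==i)[:,::-1]
    h=cv2.convexHull(pts.astype(np.int32))[:,0]
    w=np.array([onz(m,p,0.015)[:2] for p in h])
    r=cv2.minAreaRect((w*1000).astype(np.float32)); print("rect",r); print(np.round(cv2.boxPoints(r)))
    c=im[y0-15:y1,x0:x1]; cv2.imwrite(f"pics/c_{n}.png",cv2.resize(c,None,fx=4,fy=4,interpolation=cv2.INTER_CUBIC))
E
python3 loc.py; python3 - <<'E'
import cv2,numpy as np
a=cv2.imread('pics/c_scene.png');print(a.shape)
E
```

```text
scene board px [ 15 145 134] table [ 16  88 159]
green [(np.int32(22), [310.4, 264.2]), (np.int32(19), [289.1, 284.4])]
red [(np.int32(32), [336.4, 201.8])]
rect ((562.8411865234375, -80.26626586914062), (329.156005859375, 198.92611694335938), 88.4537582397461)
[[ 459. -242.]
 [ 658. -247.]
 [ 667.   82.]
 [ 468.   87.]]
side board px [ 17 105 126] table [ 18  88 166]
green [(np.int32(17), [263.4, 187.5])]
red [(np.int32(31), [241.1, 215.8])]
rect ((587.3638305664062, -203.84536743164062), (32.36823272705078, 15.874853134155273), 7.590762615203857)
[[ 570. -198.]
 [ 572. -214.]
 [ 604. -210.]
 [ 602. -194.]]
(540, 600, 3)
```

View pics/c_scene.png

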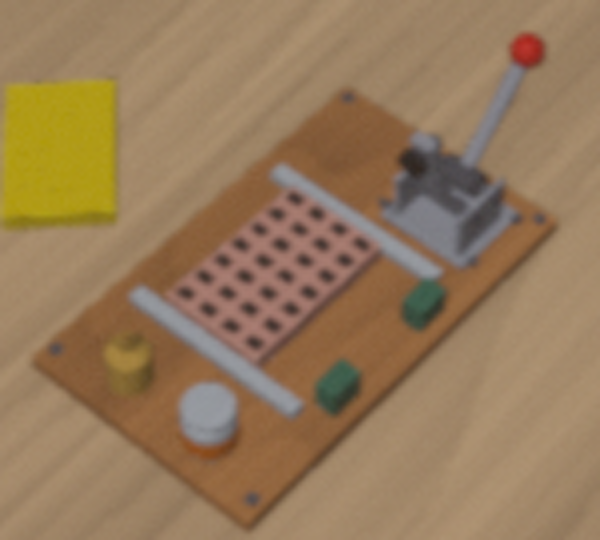

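The crop shows the board rectangle cleanly. The stops are at the far (+x) edge, the pink panel is between the rails, and the lever leans back. The fitted 329×199 mm agrees with the given 330×200.

```bash
cat > jig.py <<'E'
from h import *
O=np.array([.5926,-.0911,0]); a=-.027
X=np.array([np.cos(a),np.sin(a),0]);Y=np.array([-np.sin(a),np.cos(a),0]);Z=np.array([0,0,1.])
def w(x,y,z): return O+(x*X+y*Y+z*Z)/1000
def j(p): d=(np.array(p)-O)*1000; return np.round([d@X,d@Y,d[2]],1)
E
python3 - <<'E'
from jig import *
ms,md=ctrl.camera_model("scene"),ctrl.camera_model("side")
p,e=tri(ms,(336.4,201.8),md,(241.1,215.8)); print("knob",p,e,j(p),"expect",w(10,205,123))
print("pred stops px",proj(ms,w(50,45,30)),proj(ms,w(50,-45,30)))
im=cv2.imread("pics/scene0.png");hsv=cv2.cvtColor(im,cv2.COLOR_BGR2HSV)
k=cv2.inRange(hsv,(0,40,100),(9,150,255))|cv2.inRange(hsv,(172,40,100),(180,150,255));z=np.zeros_like(k);z[225:290,230:310]=k[225:290,230:310]
z=cv2.morphologyEx(z,cv2.MORPH_CLOSE,np.ones((5,5)))
_,lab,st,_=cv2.connectedComponentsWithStats(z);i=1+np.argmax(st[1:,4])
h=cv2.convexHull(np.argwhere(lab==i)[:,::-1].astype(np.int32))[:,0]
q=np.array([j(onz(ms,p,.031))[:2] for p in h],np.float32);print(cv2.minAreaRect(q));print(np.round(cv2.boxPoints(cv2.minAreaRect(q))))
# bystanders on the table near the path
for n,px,zz in(("glue",(177,346),0.0),("paint",(124,330),0),("offcut",(218,374),.016)): print(n,onz(ms,px,zz))
for n,px,zz in(("weight",(205+130/4,190+380/4),.02),("tinlet",(205+208/4,190+430/4),.03)): print(n,j(onz(ms,px,zz)))
E
```

```text
knob [0.59960138 0.11888279 0.12338479] 0.0003323826830760798 [  1.3 210.1 123.4] expect [0.60813068 0.11355531 0.123     ]
pred stops px [311.53163634 267.38129763] [289.87386484 288.26083257]
((-47.91963577270508, 4.3170928955078125), (99.99787139892578, 149.75830078125), 0.6687902808189392)
[[-99.  79.]
 [-97. -71.]
 [  3. -70.]
 [  1.  80.]]
glue [ 0.52030582 -0.43266677  0.        ]
paint [ 0.38247748 -0.48773122  0.        ]
offcut [ 0.65771341 -0.42542523  0.016     ]
weight [ -67.  -123.3   20. ]
tinlet [   4.3 -122.6   30. ]
```

Emit:
arm_command(
  steps=[0,0,0,0,0.976,0,0,0,0,0.976,0,0,0,0,0.976,0,0,0,0,0.976,0,0,0,0,0.976,0,0.3,-1,0,0,0,0.3,-1,0,0,0,0.3,-1,0,0],
  squeeze=40,
)

```text
time: 0.77
eef_pos: [0.3245, -0.5292, 0.206]
tcp_rot: [1.0, -0.014, -0.0, -0.001]
contact_force: [1.0, -0.2, -0.4]
opening: 0.002
finger_force: 0.0
```

Emit:
arm_command(
  steps=[0,0.3,-1,0,0,0,0.3,-1,0,0,0,0.3,-1,0,0,0,0.3,-1,0,0,0,0.3,-1,0,0,0,0.3,-1,0,0,0,0.3,-1,0,0,0,0.3,-1,0,0],
)

```text
time: 1.43
eef_pos: [0.3901, -0.3304, 0.2065]
tcp_rot: [1.0, -0.014, -0.0, -0.0]
contact_force: [0.0, 0.2, 0.2]
opening: -0.002
finger_force: 0.0
```

Emit:
arm_command(
  steps=[0,0.3,-1,0,0,0,0.3,-1,0,0,0,0.3,-1,0,0,0,0.3,-1,0,0,0,0.3,-1,0,0,0,0.3,-1,0,0,0,0.3,-1,0,0,0,0.3,-1,0,0],
)

```text
time: 2.1
eef_pos: [0.4554, -0.1322, 0.2066]
tcp_rot: [1.0, -0.014, -0.0, -0.0]
contact_force: [-0.5, -0.5, 0.1]
opening: -0.0
finger_force: 0.0
```

```bash
python3 - <<'E'
from jig import *
s=ctrl.get_state();print(s["time"],s["eef_pos"],s["tcp_rot"],s["qpos"],s["opening"])
m=ctrl.camera_model("wrist");i=ctrl.read_camera("wrist");cv2.imwrite("pics/w1.png",i[:,:,::-1])
np.savez("w1.npz",**{k:np.array(v) for k,v in m.items()}); print(ray(m,(280,210)))
for p in [(0,0,31),(42,45,39),(42,-45,39),(-130,-155,15),(70,175,15)]: print(p,proj(m,w(*p)).round())
E
```

```text
2.1 [ 0.4554078  -0.13217357  0.20658617] [ 9.99906736e-01 -1.36528111e-02 -2.99870869e-04 -1.75656945e-04] [-4.96908255e-01 -1.68912873e-01  2.05443564e+00  3.40718409e-05
  1.25676420e+00  1.10118401e+00] -0.00030878518967989826
(array([ 0.52652398, -0.13482424,  0.37359948]), array([-0.29080567,  0.01464484, -0.95671066]))
(0, 0, 31) [235.  41.]
(42, 45, 39) [181. -12.]
(42, -45, 39) [281. -12.]
(-130, -155, 15) [380. 172.]
(70, 175, 15) [ 49. -37.]
```

View pics/w1.png

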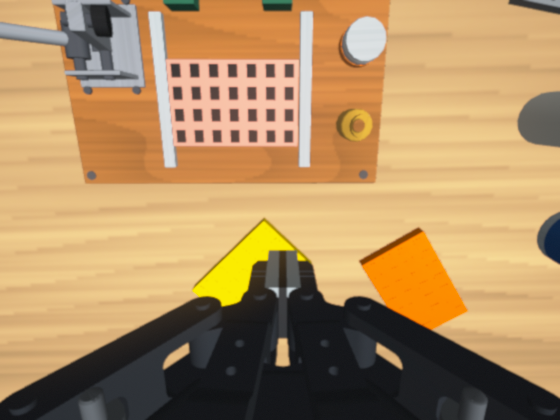

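The wrist picture shows the board's near edge on row 183 (columns 85 to 375), the panel's near edge on row 146 (columns 177 to 298), and the stop faces ending near row 10.

```bash
python3 - <<'E'
from jig import *
m=dict(np.load("w1.npz"))
for n,p,z in(("nearL",(85,183.5),15),("nearR",(375.5,183.5),15),("panelL top",(176,146.5),31),("panelR top",(299,146.5),31),("panel far L",(169,59),31),("far R",(300,59),31),("stopL foot",(182,10),15),("stopR foot",(278,10),15),("railL end",(169.5,167),24),("railR end",(304.5,167),24)):
    q=onz(m,p,z/1000);print(n,q.round(4),j(q))
E
```

```text
nearL [0.455  0.0905 0.015 ] [-142.4  177.8   15. ]
nearR [ 0.4459 -0.2384  0.015 ] [-142.7 -151.2   15. ]
panelL top [ 0.4949 -0.0228  0.031 ] [-99.5  65.7  31. ]
panelR top [ 0.4913 -0.1515  0.031 ] [-99.6 -63.2  31. ]
panel far L [ 0.5789 -0.0262  0.031 ] [-15.5  64.5  31. ]
far R [ 0.5753 -0.1536  0.031 ] [-15.6 -62.9  31. ]
stopL foot [ 0.6248 -0.0395  0.015 ] [30.8 52.5 15. ]
stopR foot [ 0.6222 -0.1335  0.015 ] [ 30.8 -41.6  15. ]
railL end [ 0.4725 -0.0107  0.024 ] [-122.2   77.1   24. ]
railR end [ 0.4684 -0.1576  0.024 ] [-122.4  -69.8   24. ]
```

Emit:
arm_command(
  steps=[0,0,-0.96,0,0,0,0,-0.96,0,0,0,0,0,1,0,0,0,0,1,0,0,0,0,1,0,0,0,0,1,0,0,0,0,1,0,0,0,0,1,0],
)

```text
time: 2.82
eef_pos: [0.4564, -0.0855, 0.0556]
tcp_rot: [1.0, -0.013, -0.0, -0.0]
contact_force: [0.9, 0.3, 0.1]
opening: -0.002
finger_force: 0.0
```

Emit:
arm_command(
  steps=[0,0,0,0.7,0,0,0,0,0.68,0,0,0,0,0,0],
)

```text
time: 3.07
eef_pos: [0.4534, -0.0844, 0.0187]
tcp_rot: [1.0, -0.014, -0.004, -0.002]
contact_force: [0.3, 0.3, 0.3]
opening: 0.001
finger_force: 0.0
```

Emit:
arm_command(
  steps=[0,0.5,0,-0.1,0,0,0.4,0,0,0,0,0.3,0,0,0,0,0.3,0,0,0,0,0.3,0,0,0,0,0.3,0,0,0,0,0.2,0,0,0,0,0.2,0,0,0],
)

```text
time: 3.73
eef_pos: [0.5199, -0.0873, 0.0251]
tcp_rot: [1.0, -0.013, -0.0, 0.0]
contact_force: [0.1, 0.0, 0.1]
opening: -0.0
finger_force: 0.0
```

Emit:
arm_command(
  steps=[0,0.12,0,0,0,0,0.12,0,0,0,0,0,0,0,0],
)

```text
time: 3.98
eef_pos: [0.5257, -0.0875, 0.025]
tcp_rot: [1.0, -0.014, 0.0, 0.0]
contact_force: [-0.7, -0.2, -0.1]
opening: 0.003
finger_force: 0.0
```

```bash
python3 - <<'E'
from jig import *
s=ctrl.get_state();print(s["eef_pos"],s["contact_force"])
m=ctrl.camera_model("wrist");i=ctrl.read_camera("wrist");cv2.imwrite("pics/w2.png",i[:,:,::-1])
np.savez("w2.npz",**{k:np.array(v) for k,v in m.items()})
E
```

```text
[ 0.52571374 -0.0875396   0.02503339] [-0.66934476 -0.24289258 -0.11173848]
```

View pics/w2.png

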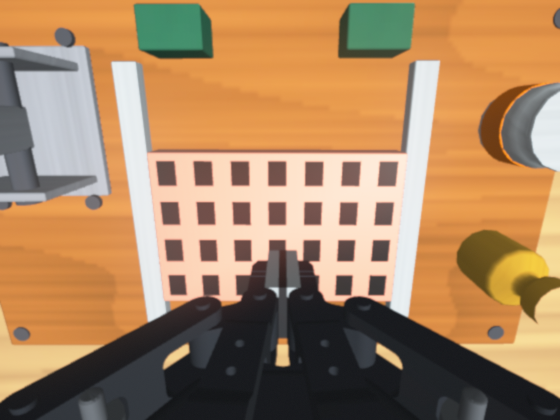

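The panel's far edge is on row 152 and its near edge on row 300. The stop faces end at row 57, so the panel isn't home. The fingertip shows at row 252, inside the panel's outline, so I'm checking the heights.

```bash
python3 - <<'E'
from jig import *
m=dict(np.load("w2.npz"))
for n,p,z in(("far mid",(277,151),31),("near L",(162,301),31),("near R",(394,301),31),("far L",(148,151),31),("far R",(405,151),31),("stopL foot",(175,57),15),("stopR foot",(376,57),15),("stopL top near",(170,36),39),("boardnear",(300,345),15)):
    print(n,onz(m,p,z/1000).round(4))
s=ctrl.get_state();print(proj(m,s["eef_pos"]),s["joint_efforts"],s["wrist_torque"])
# height of the tip by image: ray through tip pixel at TCP x
m1=dict(np.load("w1.npz"));print(proj(m1,[.4554,-.1322,.2066]))
E
```

```text
far mid [ 0.5784 -0.0871  0.031 ]
near L [ 0.4957 -0.019   0.031 ]
near R [ 0.492 -0.151  0.031]
far L [ 0.5801 -0.0234  0.031 ]
far R [ 0.5766 -0.1504  0.031 ]
stopL foot [ 0.6247 -0.0372  0.015 ]
stopR foot [ 0.622  -0.1381  0.015 ]
stopL top near [ 0.6292 -0.0432  0.039 ]
boardnear [ 0.4503 -0.0978  0.015 ]
[280.83702428 245.3981243 ] [ 1.65689865e-02 -3.14518833e+01 -2.35509109e+01  3.39097642e-03
 -1.51725282e-02  3.24994675e-03] [ 0.0001706   0.05054557 -0.00458725]
[280.96403116 244.86716048]
```

The TCP (x 0.526) is past the panel's near edge (0.494) and the panel hasn't moved, so the tip seems to be over the panel. I'll look from the side.

```bash
python3 - <<'E'
from jig import *
s=ctrl.get_state();print(s["time"],s["eef_pos"],s["tcp_rot"],s["contact_force"])
o=[]
for n in("side","scene"):
    m=ctrl.camera_model(n);i=ctrl.read_camera(n)[:,:,::-1];u=proj(m,s["eef_pos"]);print(n,u)
    x,y=u.round().astype(int);c=i[y-50:y+40,x-60:x+60];c=cv2.resize(c,None,fx=5,fy=5,interpolation=cv2.INTER_CUBIC);o.append(c)
    q=((u-[x-60,y-50])*5).astype(int);cv2.circle(c,tuple(int(v) for v in q),4,(255,255,0),1)
cv2.imwrite("pics/s2.png",cv2.resize(np.hstack(o),(800,300)))
E
```

```text
4.0333 [ 0.52535987 -0.08748136  0.02497085] [ 9.99908109e-01 -1.35559653e-02 -9.97423389e-05 -1.87172871e-05] [-0.22302251  0.45522675  0.48424402]
side [287.12910576 203.7386391 ]
scene [268.9067653  255.69255358]
```

View pics/s2.png

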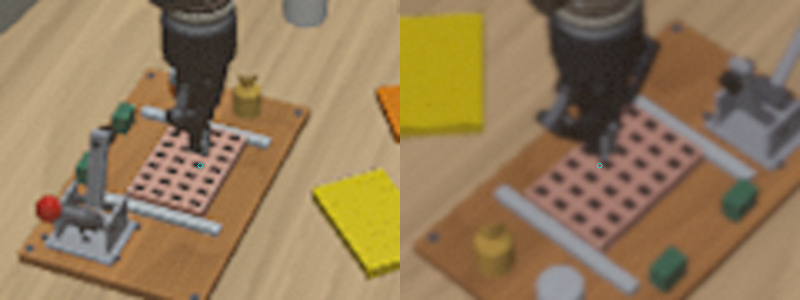

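The tip shows about 3–4 px above the projected TCP in both views, roughly 10 mm high, and it is over the panel without touching. I'll back off and come down by feel on the bare board.

Emit:
arm_command(
  steps=[0,0,0,-0.4,0,0,-1,0,0,0,0,-1,0,0,0,0,-0.9,0,0,0,0,0,0,0.6,0,0,0,0,0.12,0,0,0,0,0,0],
)

```text
time: 4.72
eef_pos: [0.4522, -0.0853, 0.0168]
tcp_rot: [1.0, -0.014, -0.001, -0.0]
contact_force: [-0.5, -0.3, -0.4]
opening: -0.001
finger_force: 0.0
```

Emit:
arm_command(
  steps=[0,0,0,0.08,0,0,0,0,0,0],
)

```text
time: 4.88
eef_pos: [0.4537, -0.0858, 0.0156]
tcp_rot: [1.0, -0.014, 0.0, 0.0]
contact_force: [-0.2, -0.4, -0.6]
opening: 0.001
finger_force: 0.0
```

Emit:
arm_command(
  steps=[0,0,0,0.1,0,0,0,0,0,0],
)

```text
time: 5.05
eef_pos: [0.4532, -0.0856, 0.0125]
tcp_rot: [1.0, -0.014, 0.0, -0.0]
contact_force: [0.0, 0.2, -0.2]
opening: -0.0
finger_force: 0.0
```

Emit:
arm_command(
  steps=[0,0,0,0.06,0,0,0,0,0,0],
)

```text
time: 5.22
eef_pos: [0.4528, -0.0855, 0.0108]
tcp_rot: [1.0, -0.014, -0.0, -0.0]
contact_force: [0.3, 0.2, -0.4]
opening: -0.002
finger_force: 0.0
```

Emit:
arm_command(
  steps=[0,0.4,0,0,0,0,0.4,0,0,0,0,0.3,0,0,0,0,0.3,0,0,0,0,0.3,0,0,0,0,0,0,0,0],
)

```text
time: 5.72
eef_pos: [0.4973, -0.087, 0.0115]
tcp_rot: [1.0, -0.013, 0.001, 0.0]
contact_force: [-0.5, -0.3, 0.3]
opening: 0.003
finger_force: 0.0
```

```bash
cat > far.py <<'E'
from jig import *
import sys
s=ctrl.get_state();print(s["time"],s["eef_pos"],s["contact_force"])
m=ctrl.camera_model("wrist");i=ctrl.read_camera("wrist")[:,:,::-1];cv2.imwrite(f"pics/{sys.argv[1]}.png",i)
# far edge of the panel: first row from the top where hue turns pinkish (low saturation, not grey)
hsv=cv2.cvtColor(np.ascontiguousarray(i),cv2.COLOR_BGR2HSV)
k=(hsv[:,:,1]>45)&(hsv[:,:,1]<125)&((hsv[:,:,0]<12)|(hsv[:,:,0]>172))&(hsv[:,:,2]>120)
g=(hsv[:,:,0]>60)&(hsv[:,:,0]<95)&(hsv[:,:,1]>80)
for yj in(-55,-40,40,55):
    # column nearest to jig y at the panel's top
    c=None
    for x in np.arange(60,-70,-.5):
        u,v=proj(m,w(x,yj,31)).round().astype(int)
        if 0<=v<420 and 0<=u<560 and k[v,u-1:u+2].all() and k[v:v+6,u].mean()>.8: c=x;break
    print("y",yj,"far edge x (old jig frame)",c)
_,_,st,_=cv2.connectedComponentsWithStats(g.astype(np.uint8))
for b in st[1:]:
    if b[4]>80: print("stop px",b[:4],"foot",j(onz(m,(b[0]+b[2]/2,b[1]+b[3]),.015)))
E
python3 far.py w3
```

```text
5.7167 [ 0.49734856 -0.08703003  0.01145943] [-0.49301264 -0.26176203  0.27800461]
y -55 far edge x (old jig frame) -40.5
y -40 far edge x (old jig frame) None
y 40 far edge x (old jig frame) None
y 55 far edge x (old jig frame) -19.0
```

View pics/w3.png

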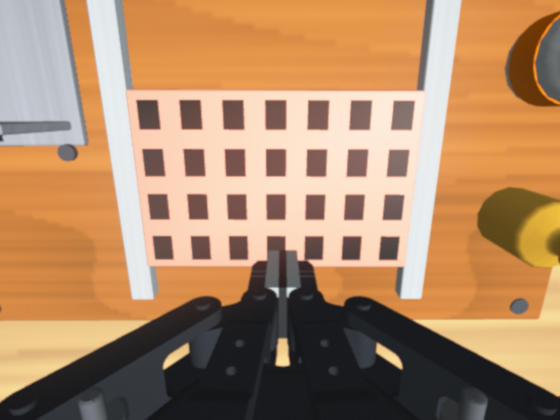

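Far edge on row 90, near edge on row 267, tip top on row 250.

```bash
python3 - <<'E'
from jig import *
m=ctrl.camera_model("wrist")
for n,p in(("farL",(128,90)),("farR",(424,91)),("nearL",(147,266)),("nearR",(408,267))): print(n,onz(m,p,.031).round(4))
e=ctrl.get_state()["eef_pos"]
for d in [(0,0,0),(.011,0,0),(0,0,.01),(0,0,.02),(.011,0,.01),(.011,0,.02),(-.011,0,.02)]: print(d,proj(m,np.array(e)+d).round(1))
E
```

```text
farL [ 0.5782 -0.0236  0.031 ]
farR [ 0.5743 -0.1505  0.031 ]
nearL [ 0.4951 -0.0196  0.031 ]
nearR [ 0.4909 -0.1506  0.031 ]
(0, 0, 0) [280.9 244.8]
(0.011, 0, 0) [280.3 226.3]
(0, 0, 0.01) [280.8 252.3]
(0, 0, 0.02) [280.8 260.6]
(0.011, 0, 0.01) [280.2 232.8]
(0.011, 0, 0.02) [280.1 240.1]
(-0.011, 0, 0.02) [281.4 280.3]
```

```bash
python3 - <<'E'
from jig import *
ms,md=ctrl.camera_model("scene"),ctrl.camera_model("side")
a=np.array([268.9+1.2,255.7-4.5]);b=np.array([287.1+1.2,203.7-3.9])
p,e=tri(ms,a,md,b);print(p,e,p-[.5254,-.0875,.025])
c=[]
s=ctrl.get_state()["eef_pos"]
for n,m in(("side",md),("scene",ms)):
    i=ctrl.read_camera(n)[:,:,::-1];u=proj(m,s);x,y=u.round().astype(int)
    t=cv2.resize(i[y-25:y+20,x-25:x+25],None,fx=8,fy=8,interpolation=cv2.INTER_CUBIC);q=((u-[x-25,y-25]+.5)*8).astype(int)
    cv2.circle(t,tuple(int(v) for v in q),3,(255,255,0),-1);c.append(t)
cv2.imwrite("pics/s3.png",np.hstack(c))
E
```

```text
[ 0.52421034 -0.08586668  0.04395024] 0.007537146342531209 [-0.00118966  0.00163332  0.01895024]
```

View pics/s3.png

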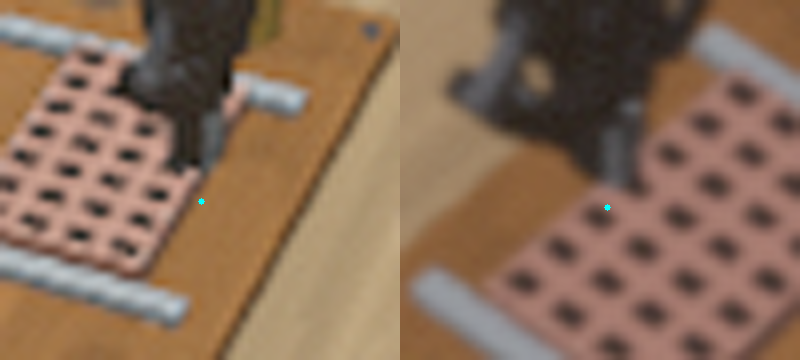

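The tip sits over the panel's near edge, still too high by the side view: the real tip is roughly 19 mm above the reported TCP. I'll back off and probe down onto the board.

Emit:
arm_command(
  steps=[0,0,0,-0.2,0,0,-0.9,0,0,0,0,-0.9,0,0,0,0,0,0,0.3,0,0,0,0,0.08,0,0,0,0,0,0],
)

```text
time: 6.37
eef_pos: [0.4503, -0.0855, 0.0063]
tcp_rot: [1.0, -0.014, -0.0, -0.0]
contact_force: [-0.2, 0.6, -0.6]
opening: -0.001
finger_force: 0.0
```

Emit:
arm_command(
  steps=[0,0,0,0.08,0,0,0,0,0,0],
)

```text
time: 6.53
eef_pos: [0.4512, -0.0857, 0.0046]
tcp_rot: [1.0, -0.014, 0.0, 0.0]
contact_force: [-1.0, -1.1, -0.7]
opening: -0.002
finger_force: 0.0
```

Emit:
arm_command(
  steps=[0,0,0,0.08,0,0,0,0,0,0],
)

```text
time: 6.7
eef_pos: [0.4506, -0.0855, 0.0024]
tcp_rot: [1.0, -0.014, -0.0, -0.0]
contact_force: [0.5, 0.3, 0.0]
opening: -0.002
finger_force: 0.0
```

Emit:
arm_command(
  steps=[0,0,0,0.08,0,0,0,0,0,0],
)

```text
time: 6.87
eef_pos: [0.4503, -0.0854, 0.0002]
tcp_rot: [1.0, -0.014, -0.0, -0.0]
contact_force: [-0.5, 0.6, 0.1]
opening: -0.001
finger_force: 0.0
```

Emit:
arm_command(
  steps=[0,0.3,0,0,0,0,0,0,0.06,0,0,0,0,0,0],
)

```text
time: 7.12
eef_pos: [0.4584, -0.0858, -0.001]
tcp_rot: [1.0, -0.013, 0.0, 0.0]
contact_force: [0.3, 0.8, -0.7]
opening: 0.001
finger_force: 0.0
```

Emit:
arm_command(
  steps=[0,0,0,0.06,0,0,0,0,0,0],
)

```text
time: 7.28
eef_pos: [0.4576, -0.0856, -0.0028]
tcp_rot: [1.0, -0.014, -0.0, -0.0]
contact_force: [-0.9, 0.2, 0.5]
opening: 0.003
finger_force: 0.0
```

Emit:
arm_command(
  steps=[0,0,0,0.06,0,0,0,0,0,0],
)

```text
time: 7.45
eef_pos: [0.4575, -0.0856, -0.0043]
tcp_rot: [1.0, -0.014, -0.0, -0.0]
contact_force: [0.1, 1.1, -0.2]
opening: 0.002
finger_force: 0.0
```

Emit:
arm_command(
  steps=[0,0.4,0,-0.04,0,0,0.4,0,0,0,0,0.3,0,0,0,0,0.3,0,0,0,0,0.3,0,0,0,0,0.2,0,0,0,0,0,0,0,0],
)

```text
time: 8.03
eef_pos: [0.5068, -0.0872, -0.0028]
tcp_rot: [1.0, -0.014, 0.001, 0.0]
contact_force: [-0.9, 0.3, 0.0]
opening: 0.001
finger_force: 0.0
```

```bash
cat > prof.py <<'E'
from jig import *
import sys
s=ctrl.get_state();print(s["time"],s["eef_pos"],s["contact_force"])
m=ctrl.camera_model("wrist");i=np.ascontiguousarray(ctrl.read_camera("wrist")[:,:,::-1]);cv2.imwrite(f"pics/{sys.argv[1]}.png",i)
lab=cv2.cvtColor(i,cv2.COLOR_BGR2HSV)
wood=(lab[:,:,0]<20)&(lab[:,:,1]>150)
# panel blob: pale pink + windows enclosed = non-wood between rails; take pink mask, close, min-area rect on z=31
k=((lab[:,:,1]>40)&(lab[:,:,1]<140)&(lab[:,:,2]>140)&((lab[:,:,0]<13)|(lab[:,:,0]>170))).astype(np.uint8)*255
k=cv2.morphologyEx(k,cv2.MORPH_OPEN,np.ones((3,3)));k=cv2.morphologyEx(k,cv2.MORPH_CLOSE,np.ones((35,35)))
_,L,st,_=cv2.connectedComponentsWithStats(k);n=1+np.argmax(st[1:,4]);print("bbox",st[n])
h=cv2.convexHull(np.argwhere(L==n)[:,::-1].astype(np.int32))[:,0]
q=np.array([onz(m,p,.031)[:2]*1000 for p in h],np.float32);r=cv2.minAreaRect(q);print(r);print(cv2.boxPoints(r).round(1).tolist())
E
python3 prof.py w4
```

```text
8.0333 [ 0.50683614 -0.0871757  -0.00284057] [-0.92611139  0.34457956  0.03909652]
bbox [  102    48   330   207 52779]
((558.738037109375, -85.42273712158203), (128.32608032226562, 83.99761962890625), 88.74382781982422)
[[515.2999877929688, -148.60000610351562], [599.2999877929688, -150.5], [602.0999755859375, -22.200000762939453], [518.2000122070312, -20.399999618530273]]
```

The panel is moving squarely: 128×84 mm rectangle, centre advanced 24 mm, about 22 mm left.

Emit:
arm_command(
  steps=[0,0.25,0,0,0,0,0.25,0,0,0,0,0.2,0,0,0,0,0.1,0,0,0,0,0,0,0,0],
)

```text
time: 8.5
eef_pos: [0.5263, -0.0877, -0.0028]
tcp_rot: [1.0, -0.014, 0.001, 0.0]
contact_force: [0.8, -1.0, -0.4]
opening: 0.001
finger_force: 0.0
```

Emit:
arm_command(
  steps=[0,0.06,0,0,0,0,0.06,0,0,0,0,0,0,0,0],
)

```text
time: 8.75
eef_pos: [0.5284, -0.0876, -0.0029]
tcp_rot: [1.0, -0.014, 0.0, -0.0]
contact_force: [-0.8, -0.4, -0.2]
opening: 0.004
finger_force: 0.4
```

Emit:
arm_command(
  steps=[0,0.05,0,0,0,0,0.05,0,0,0,0,0,0,0,0],
)

```text
time: 9.0
eef_pos: [0.5291, -0.0874, -0.0032]
tcp_rot: [1.0, -0.013, -0.002, -0.0]
contact_force: [-6.9, 0.1, 5.0]
opening: -0.002
finger_force: 3.2
```

Emit:
arm_command(
  steps=[0,0.06,0,0,0,0,0.06,0,0,0,0,0,0,0,0],
)

```text
time: 9.25
eef_pos: [0.5289, -0.0872, -0.0037]
tcp_rot: [1.0, -0.013, -0.007, -0.001]
contact_force: [-12.9, -0.7, 11.1]
opening: 0.005
finger_force: 7.0
```

```bash
python3 prof.py w5
```

```text
9.25 [ 0.52891547 -0.08715771 -0.00367567] [-12.85628592  -0.69202201  11.06686643]
bbox [  101    49   347   208 51101]
((580.822998046875, -85.9788589477539), (128.45736694335938, 83.94628143310547), 88.53030395507812)
[[537.2000122070312, -149.10000610351562], [621.0999755859375, -151.3000030517578], [624.4000244140625, -22.799999237060547], [540.5, -20.700000762939453]]
```

The panel is home: 13 N against the stops, far edge at 0.6228 against 0.623. Now I'll back off, rise, and go round to the +y side of the knob.

Emit:
arm_command(
  steps=[0,-0.4,0,0,0,0,-0.8,0,0,0,0,0,0,-1,0,0,0,0,-1,0,0,0,0,-1,0,0,0,0,-1,0,0,0,0,-1,0,0,0,0,-1,0],
)

```text
time: 9.97
eef_pos: [0.5043, -0.087, 0.1486]
tcp_rot: [1.0, -0.014, 0.001, 0.0]
contact_force: [0.0, -0.2, -0.7]
opening: 0.002
finger_force: 0.0
```

Emit:
arm_command(
  steps=[0,0,0,-1,0,0,0,0,-1,0,0,0.4,-1,0,0,0,0.4,-1,0,0,0,0.4,-1,0,0,0,0.4,-1,0,0,0,0.4,-1,0,0,0,0.4,-1,0,0],
)

```text
time: 10.63
eef_pos: [0.5688, 0.0627, 0.1973]
tcp_rot: [1.0, -0.014, 0.001, -0.0]
contact_force: [-0.1, 0.0, -0.2]
opening: 0.0
finger_force: 0.0
```

Emit:
arm_command(
  steps=[0,0.3,-1,0,0,0,0.3,-1,0,0,0,0,-1,0,0,0,0,-1,0,0,0,0,-0.4,0,0,0,0,0,0,0],
)

```text
time: 11.13
eef_pos: [0.5859, 0.1729, 0.197]
tcp_rot: [1.0, -0.012, 0.001, -0.0]
contact_force: [-0.4, -0.9, 0.0]
opening: -0.0
finger_force: 0.0
```

```bash
python3 - <<'E'
from jig import *
s=ctrl.get_state();e=np.array(s["eef_pos"]);print(s["time"],e,s["contact_force"])
o=[]
for n in("scene","side"):
    m=ctrl.camera_model(n);i=np.ascontiguousarray(ctrl.read_camera(n)[:,:,::-1]);cv2.imwrite(f"pics/{n}4.png",i)
    hsv=cv2.cvtColor(i,cv2.COLOR_BGR2HSV);k=cv2.inRange(hsv,(0,190,90),(5,255,255));u=proj(m,[.597,.119,.123])
    _,_,st,c=cv2.connectedComponentsWithStats(k);print(n,[(c[q].round(1),st[q,4]) for q in range(1,len(st)) if st[q,4]>8 and np.hypot(*(c[q]-u))<30],u)
    x,y=u.round().astype(int);t=cv2.resize(i[y-45:y+35,x-40:x+40],None,fx=5,fy=5,interpolation=cv2.INTER_CUBIC);q=((proj(m,e)-[x-40,y-45]+.5)*5).astype(int)
    cv2.circle(t,tuple(int(v) for v in q),3,(255,255,0),-1);o.append(t)
cv2.imwrite("pics/s4.png",np.hstack(o))
E
```

```text
11.1333 [0.58589805 0.17291323 0.19701794] [-0.36694548 -0.91061065  0.02893792]
scene [(array([336.4, 201.8]), np.int32(32))] [335.71681961 201.45254891]
side [(array([240.8, 215.8]), np.int32(33))] [241.90442879 216.10860109]
```

View pics/s4.png

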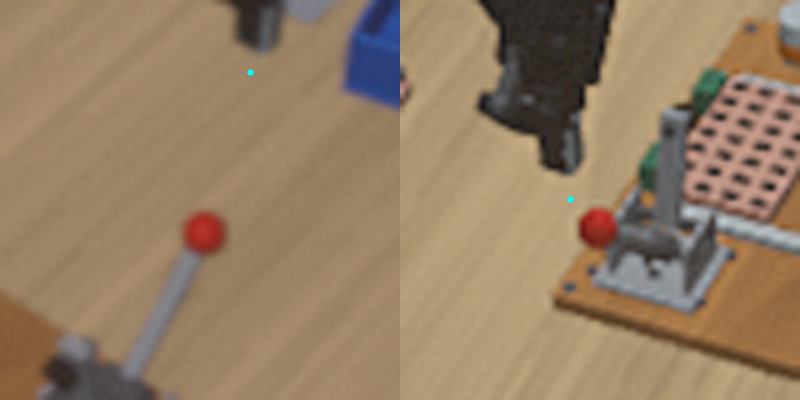

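The picture shows the tip over the table on the +y side of the red knob, the lever still open, and the panel against the stops.

Emit:
arm_command(
  steps=[0,0.5,0,0,0,0,0,0,1,0,0,0,0,1,0,0,0,0,1,0,0,0,0,1,0,0,0,0,0.5,0,0,0,0,0,0],
)

```text
time: 11.82
eef_pos: [0.5958, 0.1688, 0.0806]
tcp_rot: [1.0, -0.014, -0.004, 0.001]
contact_force: [0.4, -0.6, -0.1]
opening: 0.004
finger_force: 0.0
```

Emit:
arm_command(
  steps=[0,0,0.3,0,0,0,0,0.3,0,0,0,0,0.2,0,0,0,0,0.2,0,0,0,0,0.2,0,0,0,0,0,0,0],
)

```text
time: 12.32
eef_pos: [0.5988, 0.1406, 0.0862]
tcp_rot: [1.0, -0.014, 0.002, -0.001]
contact_force: [1.2, 3.9, 1.2]
opening: 0.001
finger_force: 1.7
```

Emit:
arm_command(
  steps=[0,0,0.3,-0.1,0,0,0,0.3,-0.1,0,0,0,0.3,-0.1,0,0,0,0.3,-0.1,0],
)

```text
time: 12.65
eef_pos: [0.5977, 0.1125, 0.0963]
tcp_rot: [1.0, -0.013, 0.002, -0.002]
contact_force: [0.3, 6.2, 2.8]
opening: -0.003
finger_force: 3.2
```

Emit:
arm_command(
  steps=[0,0,0.3,-0.05,0,0,0,0.3,-0.05,0,0,0,0.3,0,0,0,0,0,0,0],
)

```text
time: 12.98
eef_pos: [0.5959, 0.0864, 0.0969]
tcp_rot: [1.0, -0.014, -0.0, 0.001]
contact_force: [-0.5, -0.3, -0.6]
opening: -0.001
finger_force: 0.0
```

```bash
cat > kn.py <<'E'
from jig import *
import sys
s=ctrl.get_state();e=np.array(s["eef_pos"]);print(s["time"],e,s["contact_force"])
o=[];C={}
for n in("scene","side"):
    m=ctrl.camera_model(n);i=np.ascontiguousarray(ctrl.read_camera(n)[:,:,::-1]);cv2.imwrite(f"pics/{n}{sys.argv[1]}.png",i)
    hsv=cv2.cvtColor(i,cv2.COLOR_BGR2HSV);k=cv2.inRange(hsv,(0,190,90),(5,255,255));u=proj(m,[.597,.08,.13])
    _,_,st,c=cv2.connectedComponentsWithStats(k);b=[(st[q,4],c[q]) for q in range(1,len(st)) if st[q,4]>3 and np.hypot(*(c[q]-u))<35];print(n,b)
    if b: C[n]=(m,max(b,key=lambda t:t[0])[1])
if len(C)==2: p,r=tri(*C["scene"],*C["side"]);print("knob",p,r,"jig y",(p[1]+.086)*1e3)
E
python3 kn.py 5
```

```text
12.9833 [0.59592407 0.08640581 0.09689223] [-0.49233643 -0.33621881 -0.59687185]
scene [(np.int32(41), array([323.68292683, 207.53658537]))]
side [(np.int32(10), array([251.1, 198.2]))]
knob [0.59488438 0.05863538 0.14757518] 0.0065995173843410825 jig y 144.63538109792586
```

The knob is still just short of the dead point (jig y about 145–150), with little resistance. I'll keep pushing.

Emit:
arm_command(
  steps=[0,0,0.3,0,0,0,0,0.3,0,0,0,0,0.2,0,0,0,0,0,0,0,0,0,0,0,0],
)

```text
time: 13.5
eef_pos: [0.5955, 0.0676, 0.0969]
tcp_rot: [1.0, -0.014, -0.0, 0.0]
contact_force: [0.7, 0.2, -0.3]
opening: 0.003
finger_force: 0.0
```

```bash
python3 kn.py 6
```

```text
13.5 [0.59554522 0.06757947 0.09692928] [ 0.68359777  0.17462274 -0.26653034]
scene [(np.int32(39), array([317.12820513, 213.87179487]))]
side [(np.int32(12), array([254.5       , 193.66666667]))]
knob [0.5945201  0.03139743 0.14497075] 0.005037045476926891 jig y 117.3974250568999
```

The knob is at jig y 117 and z 145, which matches the lock stop at 0.95. I'll retreat the way I came, rise and verify.

Emit:
arm_command(
  steps=[0,0,-0.6,0,0,0,0,-1,0,0,0,0,-1,0,0,0,0,-1,0,0,0,0,0,-1,0,0,0,0,-1,0,0,0,0,-1,0,0,0,0,-1,0],
)

```text
time: 14.27
eef_pos: [0.5977, 0.1588, 0.1979]
tcp_rot: [1.0, -0.013, -0.0, 0.0]
contact_force: [0.4, 0.7, 0.5]
opening: -0.0
finger_force: 0.0
```

Emit:
arm_command(
  steps=[0,0,-1,-1,0,0,0,-1,0,0,0,0,-1,0,0,0,0,0,0,0,0,0,0,0,0],
)

```text
time: 14.68
eef_pos: [0.5996, 0.2343, 0.2219]
tcp_rot: [1.0, -0.012, -0.0, 0.0]
contact_force: [0.7, -0.1, -0.1]
opening: 0.001
finger_force: 0.0
```

```bash
python3 kn.py 7; python3 - <<'E'
import cv2,numpy as np
a=cv2.imread('pics/scene7.png')[185:335,200:360];b=cv2.imread('pics/side7.png')[140:290,190:350]
cv2.imwrite('pics/end.png',cv2.resize(np.hstack([a,b]),None,fx=2.5,fy=2.5,interpolation=cv2.INTER_CUBIC))
E
```

```text
14.6833 [0.59963702 0.23432715 0.2218732 ] [ 0.7196397  -0.13100344 -0.1459938 ]
scene [(np.int32(37), array([316.86486486, 213.94594595]))]
side [(np.int32(26), array([252.57692308, 193.15384615]))]
knob [0.59786612 0.03100918 0.14653397] 0.0014200399379062085 jig y 117.00917535317187
```

View pics/end.png

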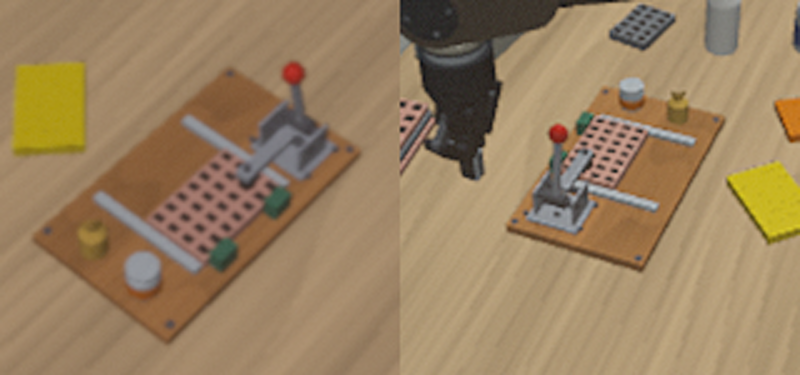

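The picture shows the panel against both stops, the clamp arm down on it, the lever locked, the bystanders in place and the gripper clear.

```bash
python3 -c "
from plant import ctrl
print(ctrl.sign_off())"
```

```text
the job is handed in; nothing more can be done
None
```

The panel is home against both stops, the clamp lever is locked with its foot on the panel, the arm is clear, and the job was handed in (about 15 s on the robot's clock; no verdict was returned).

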